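# Press a paint flask into a vortex mixer and hold it there

### The job

The conductive paint in the round-bodied flask has settled: switch on the vortex mixer by throwing the toggle on its control deck fully over to the other side, then pick up the flask, set it upright in the mixer's sprung ring cup and press it gently down, well past half of the spring's travel but not forced hard against the stop. Finish while still gripping the flask and holding it pressed down in the cup, as one does while it mixes. Do not tip the flask over, and leave everything else on the bench where it stands.

Things in the scene. Friction and masses are not known exactly. Their poses are not given: they have to be found in the camera images.
- cup_ring (a point): Centre of the top rim of the mixer's sprung ring cup, a dark grey rubber cup on the mixer's white tower: 72 mm across outside, mouth 56 mm, a cone narrowing to 30 mm at a floor 20 mm down. At rest the rim is 138 mm above the bench; the point sinks with the cup. The flask's belly rests on the cone: seated, its underside is 15 mm below the rim (flask_center 29 mm above this point).
- mixer: Vortex mixer, a white case fixed to the bench, 195 x 135 mm. Origin on the bench under the cup's axis; +x points from the control deck to the tower, +y to the left of someone facing the deck. The flat deck (65 mm high, 125 mm to -x of the axis at its edge) bears the toggle and a low dial; the tower is 98 mm high.
- cup (a joint): How far the cup is pressed down, in m: 0 at rest, 0.012 at its stop. It springs straight down and pushes back with about 2 N at first, 5 N half-way and 8 N at the stop; let go, it comes back up.
- switch_tip (a point): Tip of the toggle on the control deck, a round steel bat 9 mm thick. Its pivot is 67 mm above the bench, at x -93, y -12 mm from the mixer's origin in the mixer's axes; pivot to tip 32 mm. It swings sideways over the deck, along the mixer's y. The speed dial (25 mm wide, 11 mm high), 52 mm to the +y side of the pivot, is not needed.
- switch (a joint): Angle of the toggle in rad. 0: leans 26 degrees to the mixer's -y side (off). 0.9: leans 26 degrees to the +y side (on). It starts near 0, stays where it is left and takes 1 to 2 N at its tip.
- flask_center (a point): Centre of the flask, half-way up (44 mm above its underside), z up along it. Amber glass: ball-shaped belly 54 mm across, its middle 22 mm below this point, flat foot 30 mm across, neck 23 mm; black screw cap 31 mm across, from 20 to 44 mm above this point. 88 mm tall, about 110 g. Stands upright on the bench left of the mixer, near a jar and a bottle of the same glass.
- jar: Squat straight-sided amber jar with black cap, 52 mm across, 44 mm tall, origin under its centre. Leave alone.
- bottle: Tall straight-sided amber bottle with black cap, 48 mm across, 110 mm tall, origin under its centre. Leave alone.
- multimeter: Multimeter lying flat, 190 x 92 x 50 mm, origin under its centre, long along its x. Leave alone.
- driver_a: Precision screwdriver lying on the bench along its x, 125 mm long, 12 mm thick, origin on the bench near its middle. Leave alone.
- driver_b: A second, equal precision screwdriver. Leave alone.
- spool: Solder spool standing on its flange, 62 mm across, 35 mm tall, origin under its centre. Leave alone.
- tip_cleaner: Black pot with brass wool, 72 mm across, about 60 mm tall, origin under its centre. Leave alone.
- board_holder: Circuit-board holder with a green board, 116 x 190 x 35 mm, origin under its centre, long along its y. Leave alone.
There are look-alikes about, which are no part of the job. What is shaped like the part that bears flask_center but green is not meant.

How it is judged (in metres and radians):
On the way, in this order (a step that is already met when the one before it is completed fails the run):
1. the mixer is switched on: toggle thrown over (value of joint switch above 0.7 rad), for 0.2 s.
2. the flask is in the gripper, off the bench (contact force between the fingers and flask above 1.5 N and height (world z) of flask_center above 0.09 m), for 0.2 s.
3. the flask sits upright in the cup and presses it past half of its travel (contact force between the fingers and flask above 1.5 N and value of joint cup above 0.006 m and contact force between flask and cup above 3 N and horizontal distance between flask_center and cup_ring below 0.007 m and angle between flask_center's own z axis and vertical below 0.17 rad), for 0.5 s.
At the end, for the whole second after the job is handed in: The toggle is on (past 0.7 of 0.9 rad). The flask is in the gripper's grasp (fingers beside it, not pushing on top of the cap), at rest, upright within 10 degrees, within 7 mm of the cup's axis, and presses the cup more than 6 of its 12 mm down with over 3 N; the robot itself does not touch the cup (all of step 3 and value of joint switch above 0.7 rad and z of the grasp point in the frame of flask_center below 0.058 m and contact force between each of the arm, the fingers and cup below 0.5 N and linear speed of flask below 0.02 m/s); the arm keeps its last pose, push and grip.
It fails at once if the flask is tipped over (angle between flask_center's own z axis and vertical above 0.6 rad).
It fails at once if the flask is forced hard against the cup's stop (over 25 N) (contact force between flask and cup above 25 N).
It fails at once if something else on the bench is moved by more than 30 mm (distance of any of jar, bottle, multimeter, driver_a, driver_b, spool, tip_cleaner, board_holder from where it was at the start of the episode above 0.03 m).
It fails at once if the neighbouring jar or bottle is tipped (angle between any of jar, bottle's own z axis and vertical above 0.5 rad).
It also fails if it takes over 64 s, if anything falls off the work surface, if the arm or the gripper's body presses on something with over 40 N, if the wrist force passes 120 N, or if a joint passes its speed limit or range.

### The arm

A 6-joint arm with a two-finger parallel gripper is mounted at the origin on the work surface. World frame = base frame: x ahead of the robot, y to its left, z up, the work surface at z = 0. Lengths are in m, angles in degrees, forces in N, time in s.
With the tool pointing down it reaches from about 0.425 to 1.125 m from the base axis. Payload 14.9 kg.
Tool frame: the origin (TCP) lies at the very end of the fingers, on their centre line; the grasp point (between the pads) lies 19 mm behind it; z points along the fingers, y is the line along which they close (so a half turn about z gives the same grasp; the last joint's range is limited). The gripper opens to 91 mm and grips with 3 to 60 N. Pads are 32 mm wide; open, the fingers measure 118 mm over their backs; the gripper's body (76 mm by 178 mm) begins 60 mm behind the grasp point.
Start: joints at [71.03, 21.709, 99.362, -0, 58.929, -1.908], TCP at [0.205, 0.669, 0.214] pointing down, gripper open.
Joint ranges: [-158.91, 158.91], [-42.39, 125.64], [0.06, 152.35], [-60.88, 240.88], [17.5, 164.5], [-176.32, 176.32]. Speed limits (degrees/s): [108.29, 108.29, 136.94, 180, 180, 180].

### API

Orientations are given as a 3x3 rotation matrix whose columns are the frame's x, y, z axes.
In Python, from station import robot gives the robot as it stands. The module is installed in compiled form; this text tells all that it offers. Calls block until the motion is done:
- robot.reach(position, orientation): joint-space move of the TCP to a pose.
- robot.move_linear(position, frame=None, speed=0.15, max_force=None): straight line of the TCP; frame=None keeps the orientation; speed is the mean speed in m/s. With max_force (N) it stops when the force on the tool has changed by that much, and returns True; else False.
- robot.move_j(angles): joint-space move.
- robot.command_gripper(opening, grasp_force=None): finger opening in m; grasp_force is the grip in N (None keeps the last); returns when the fingers have stopped.
- robot.pause(seconds).
- robot.ik(position, orientation): joint angles nearest the present ones, or None.
- robot.sense(): the state.
- robot.get_image(name): name is "scene" or "side" or "wrist"; returns the picture (420x560x3 uint8, red, green, blue); there is no depth.
- robot.get_calibration(name): a dict with "fx", "fy", "cx", "cy" (pixels), "R" (3x3) and "t" (3): a world point X has camera coordinates R X + t. Camera axes: x right, y down, z forward; pixel columns grow to the right and rows downward; lengths in m; the calibration is good to about 2 mm. A picture is of the moment at which its call begins: read the wrist's pose just before it. get_calibration takes no time and is no camera call; for the wrist camera it gives the pose at the moment of the call.
A pose or a line that the arm cannot do raises robot.MotionError and nothing moves.
- robot.close_job(): hands the job in; it is judged then, once.
The state is a dict: "time": time; "qpos": joint angles; "qd": joint speeds; "joint_torque": joint torques, N m; "position": TCP position; "orientation": TCP orientation; "force": force on the tool from outside, world axes, zero at the start; "moment": the same for the moment, N m; "finger_gap": finger opening in m; "grip_force": force on a finger pad.
Only numpy, scipy, OpenCV 4.12 (cv2) and the standard library are available. Lean on these libraries where they do the work, as an engineer would, in place of code of your own. Each camera call takes 0.05 s, during which the arm holds its last target. There are 200 camera calls.

## Working session

There is one attempt and no reset: what is moved stays moved. The work goes in short steps, each a Python script; the robot and the scene stay as the last script left them, time stands still between calls to the robot, and variables do not carry over. Pictures are saved under pics/ and viewed, at most 12 in all, crops included, and the job is handed in when it is done.

```bash
mkdir -p pics; cat > h.py <<'E'
import numpy as np, cv2
from station import robot
def snap(n,f):
    c=robot.get_calibration(n); im=robot.get_image(n); cv2.imwrite(f'pics/{f}.png',im[:,:,::-1]); return im,c
def ray(c,u,v):
    R=np.array(c['R']);t=np.array(c['t']);d=R.T@np.array([(u-c['cx'])/c['fx'],(v-c['cy'])/c['fy'],1]);return -R.T@t,d
def onz(c,u,v,z):
    o,d=ray(c,u,v); return o+d*(z-o[2])/d[2]
def proj(c,X):
    p=np.array(c['R'])@np.array(X)+np.array(c['t']); return np.array([c['fx']*p[0]/p[2]+c['cx'],c['fy']*p[1]/p[2]+c['cy']])
def down(a): # tool y axis at world angle a (deg)
    a=np.radians(a);y=np.array([np.cos(a),np.sin(a),0]);z=np.array([0,0,-1.]);x=np.cross(y,z);return np.column_stack([x,y,z])
E
python3 - <<'E'
from h import *
for n in('scene','side','wrist'):
    im,c=snap(n,n+'0'); o,_=ray(c,0,0); print(n,o,c['fx'],np.array(c['R'])[2])
print(robot.sense()['orientation'],robot.sense()['time'])
E
```

```text
scene [1.68336567 0.46978415 0.98676237] 453.4688384721552 [-0.77767353 -0.25594249 -0.57421017]
side [-0.00142791 -0.6192386   0.92364955] 474.7617364373227 [ 0.42628774  0.59344494 -0.68271653]
wrist [0.14035774 0.68871029 0.38364254] 314.6535599016592 [ 0.23319535 -0.07318578 -0.96967199]
[[-9.55978334e-01  2.93437157e-01 -2.44582998e-04]
 [ 2.93437259e-01  9.55978040e-01 -7.49257942e-04]
 [ 1.39558546e-05 -7.88044124e-04 -9.99999689e-01]] 0.15
```

View pics/scene0.png

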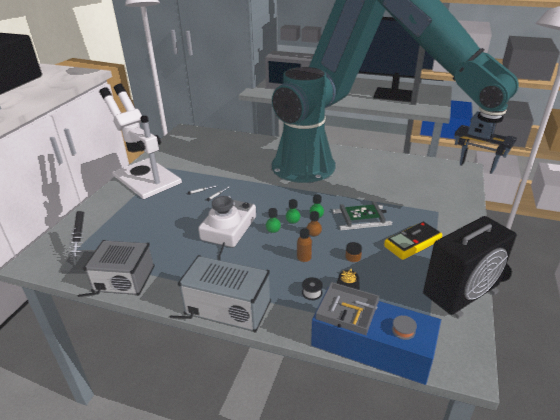

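View pics/side0.png

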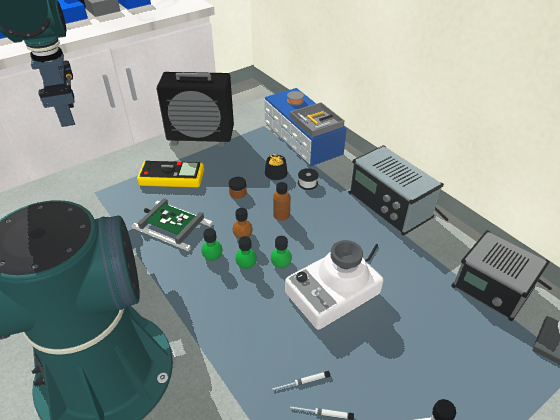

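Both views show the amber flask at scene (315,224) and side (242,222), with three green look-alikes next to it. The bottle is at scene (305,245), and the mixer's cup is at scene (222,205) and side (347,252).

```bash
python3 - <<'E'
import cv2,numpy as np
a=cv2.imread('pics/scene0.png')[185:275,190:390];b=cv2.imread('pics/side0.png')[175:335,190:400]
a=cv2.resize(a,None,fx=4,fy=4,interpolation=2);b=cv2.resize(b,None,fx=3.75,fy=3.75,interpolation=2)
cv2.imwrite('pics/a.png',a);cv2.imwrite('pics/b.png',b)
from h import *
C={n:robot.get_calibration(n) for n in('scene','side')}
for n in C:
    im=cv2.imread(f'pics/{n}0.png');h=cv2.cvtColor(im,cv2.COLOR_BGR2HSV)
    for nm,lo,hi in(('amber',(5,150,50),(15,255,200)),('green',(50,150,40),(75,255,255))):
        m=cv2.inRange(h,lo,hi);k,l,s,ce=cv2.connectedComponentsWithStats(m)
        for i in range(1,k):
            if s[i,4]>60: print(n,nm,s[i],ce[i],onz(C[n],*ce[i],.025)[:2])
E
```

```text
scene amber [310 222  11  12  92] [315.59782609 227.64130435] [0.45585435 0.17666612]
scene amber [301 238  10  23 155] [306.47741935 248.29677419] [0.57287317 0.17628803]
scene green [310 204  14  13  84] [317.71428571 208.94047619] [0.34346043 0.15538042]
scene green [287 209  13  13 125] [293.28 215.28] [0.4079908  0.08071717]
scene green [269 218  11  13 105] [274.33333333 224.5047619 ] [0.48062765 0.03299571]
side amber [229 187  17  11 115] [237.73043478 193.13913043] [0.52346126 0.30026983]
side amber [274 192  16  28 404] [281.41336634 205.95792079] [0.59343629 0.18064027]
side amber [233 221  19  17 255] [242.05098039 228.62745098] [0.45394537 0.16945395]
side green [146 204  49  30 509] [169.19842829 219.1453831 ] [0.312056  0.3179464]
side green [202 240  20  20 307] [211.51791531 250.1465798 ] [0.34788675 0.14951473]
side green [236 249  20  20 312] [245.51282051 258.39102564] [0.40311965 0.07467089]
side green [271 249  20  19 306] [280.63071895 257.9379085 ] [0.47576522 0.02391849]
```

View pics/a.png

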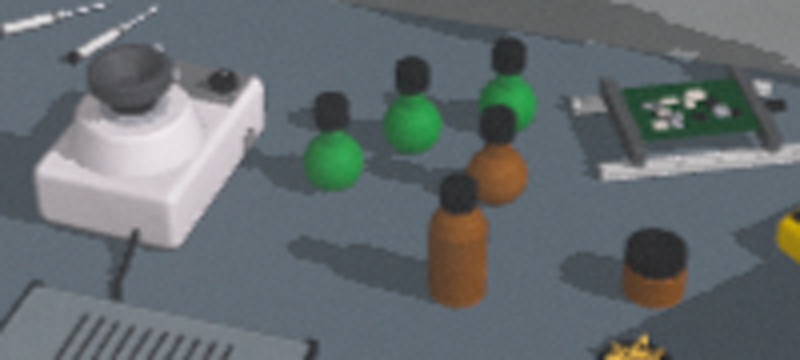

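View pics/b.png

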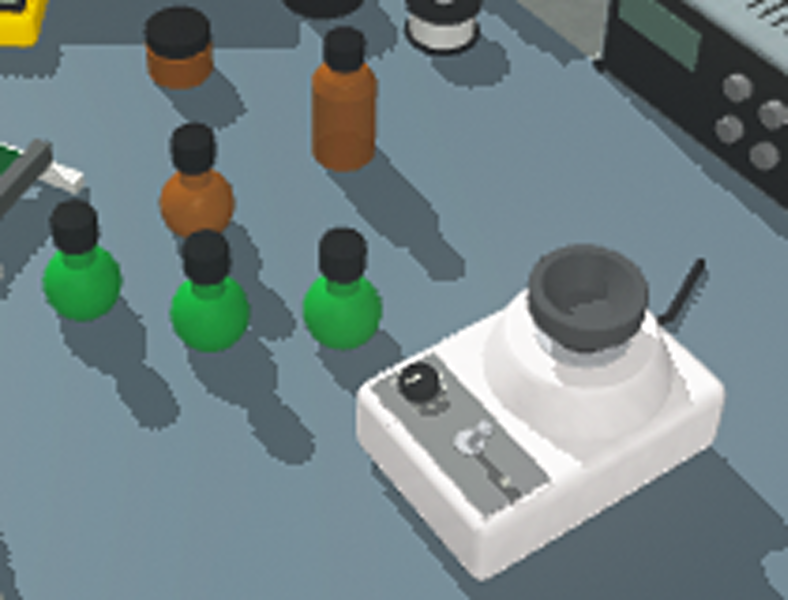

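The crops show the cup rim centred at side (346.8,252) and scene (222.7,202.5), and the dial at side (302,277). The toggle appears around side (316,292). Next I'll compute the mixer pose and move in for a wrist view.

```bash
python3 - <<'E'
from h import *
S=robot.get_calibration('side');A=robot.get_calibration('scene')
print(onz(S,346.8,251.8,.138),onz(A,222.7,202.5,.138))
d=onz(S,301.7,276.0,.076);print('dial',d, onz(A,190+222/4,185+76/4,.076))
c=(onz(S,346.8,251.8,.138)+onz(A,222.7,202.5,.138))/2
v=d-onz(S,346.8,251.8,.138);yaw=np.degrees(np.arctan2(v[1],v[0])-np.arctan2(40,-93));print('yaw',yaw)
y=np.radians(yaw);M=lambda x,yy,z:c*[1,1,0]+[np.cos(y)*x-np.sin(y)*yy,np.sin(y)*x+np.cos(y)*yy,z]
for nm,p in(('piv',(-.093,-.012,.067)),('off',(-.093,-.026,.096)),('on',(-.093,.002,.096))):
    q=M(*p);print(nm,q,(proj(S,q)-[190,175])*3.75)
m=M(-.05,0,0)
print(m)
for X in ([m[0]-.09,m[1],.36],[m[0]-.05,m[1]+.04,.36]):
    print(robot.ik(X,down(0)),robot.ik(X,down(90)))
# wrist camera offset in tool frame
s=robot.sense();w=robot.get_calibration('wrist');o,_=ray(w,0,0);Rt=np.array(s['orientation'])
print(Rt.T@(o-s['position']),Rt.T@np.array(w['R']).T)
E
```

```text
[ 0.54630339 -0.12894897  0.138     ] [ 0.55660984 -0.1203447   0.138     ]
dial [ 0.45514413 -0.08557041  0.076     ] [ 0.45941906 -0.08154038  0.076     ]
yaw -2.174756364210272
piv [ 0.45806823 -0.13310907  0.067     ] [471.07758897 435.99561766]
off [ 0.45753696 -0.14709898  0.096     ] [488.31372591 421.18547517]
on [ 0.4585995  -0.11911915  0.096     ] [459.51649864 390.03671119]
[ 0.50149263 -0.12274946  0.        ]
[-1.97204156e+01 -1.40483561e+01  1.21811343e+02 -2.54444375e-14
  7.22370131e+01 -1.97204156e+01] [-1.97204156e+01 -1.40483561e+01  1.21811343e+02 -2.54444375e-14
  7.22370131e+01 -1.09720416e+02]
[-1.32955333e+01 -1.05854428e+01  1.19073528e+02 -2.54444375e-14
  7.15119148e+01 -1.32955333e+01] [-1.32955333e+01 -1.05854428e+01  1.19073528e+02 -2.54444375e-14
  7.15119148e+01 -1.03295533e+02]
[ 0.06790808 -0.00022226 -0.17027014] [[-5.77131827e-04 -9.69668495e-01 -2.44423149e-01]
 [ 9.99999708e-01 -4.37070551e-04 -6.27265115e-04]
 [ 5.01409060e-04 -2.44423440e-01  9.69668464e-01]]
```

```bash
python3 - <<'E'
from h import *
import json
robot.reach([0.50,0.17,0.30],down(90)); im,c=snap('wrist','w1')
json.dump({k:np.array(v).tolist() for k,v in c.items()},open('w1.json','w'))
robot.reach([0.48,-0.12,0.28],down(90)); im,c=snap('wrist','w2')
json.dump({k:np.array(v).tolist() for k,v in c.items()},open('w2.json','w'))
print(robot.sense()['time'])
a=cv2.imread('pics/w1.png');b=cv2.imread('pics/w2.png')
cv2.imwrite('pics/w12.png',cv2.resize(b,(800,600),interpolation=2))
h=cv2.cvtColor(a,cv2.COLOR_BGR2HSV);c=json.load(open('w1.json'))
m=cv2.inRange(h,(5,150,40),(15,255,255));k,l,s,ce=cv2.connectedComponentsWithStats(m)
for i in range(1,k):
    if s[i,4]>100: print(s[i],ce[i],onz(c,*ce[i],.022))
for g in([.345,.152,.022],[.405,.077,.022],[.478,.028,.022],[.455,.172,.022]):print(proj(c,g))
E
```

```text
3.475
[270 223  17  20 115] [279.05217391 230.47826087] [0.57053432 0.16411336 0.022     ]
[269.30150108  66.2411351 ]
[214.64453002 114.06601227]
[182.80545583 168.0057385 ]
[284.43354879 151.47622537]
```

View pics/w12.png

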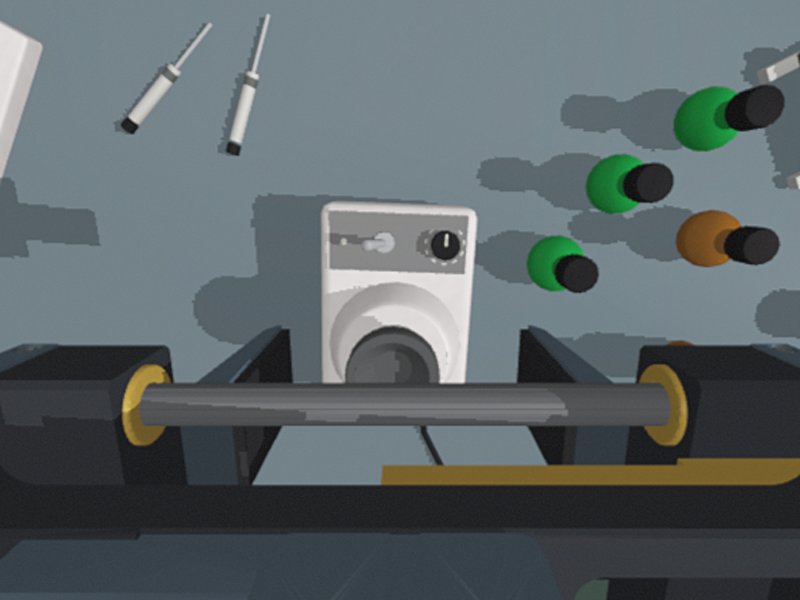

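View pics/w1.png

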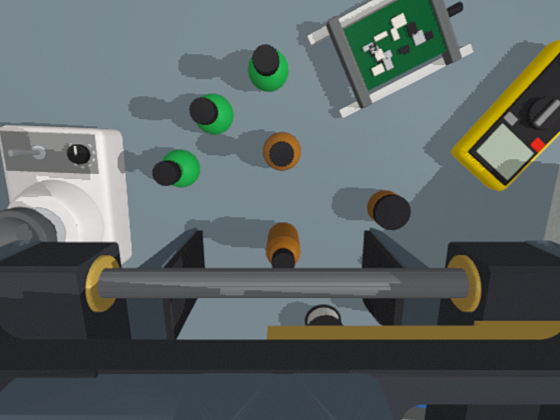

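In w1 the amber flask has its belly at (282,151) and cap at (281.5,154), with the jar at (388,208) and the bottle at (283,243). In w2 (800-px scale) the toggle pivot is at about (385,243), leaning left (-y). The dial is at (446,245) and the cup rim is centred near (393,375).

```bash
python3 - <<'E'
from h import *
import json
c1=json.load(open('w1.json'));c2=json.load(open('w2.json'))
print('flask belly',onz(c1,282,151,.024),'cap',onz(c1,281.5,154,.088))
k=.7
cup=onz(c2,393*k,375*k,.138);dial=onz(c2,446*k,244*k,.074);piv=onz(c2,386*k,243*k,.067)
print('cup',cup,'L',onz(c2,345*k,375*k,.138),'R',onz(c2,441*k,375*k,.138),'top',onz(c2,393*k,327*k,.138))
print('dial',dial,'piv',piv,'tip',onz(c2,367*k,245*k,.096))
a=onz(c2,335*k,204*k,.063);b=onz(c2,465*k,209*k,.063);print('edge',a,b,np.degrees(np.arctan2(-(b-a)[0],(b-a)[1])))
print('edgeside',onz(c2,322*k,215*k,.063),onz(c2,477*k,220*k,.063))
for yaw in(-2.3,):
    y=np.radians(yaw);R=np.array([[np.cos(y),-np.sin(y)],[np.sin(y),np.cos(y)]])
    print('cup from dial',dial[:2]-R@[-.093,.040],'cup from front edge', (a+b)[:2]/2-R@[-.125,0])
print([onz(c1,388,208,.03),onz(c1,283,262,.11)])
E
```

```text
flask belly [0.45424568 0.16860212 0.024     ] cap [0.45457311 0.16820987 0.088     ]
cup [ 0.54462399 -0.12821827  0.138     ] L [ 0.54462364 -0.16401697  0.138     ] R [ 0.54462434 -0.09242183  0.138     ] top [ 0.50725243 -0.1279864   0.138     ]
dial [ 0.45438146 -0.0849779   0.074     ] piv [ 0.45431208 -0.13533784  0.067     ] tip [ 0.45269933 -0.14911845  0.096     ]
edge [ 0.42206593 -0.17806156  0.063     ] [ 0.42619275 -0.06860739  0.063     ] -2.1592337921780542
edgeside [ 0.43114443 -0.18940133  0.063     ] [ 0.4353215  -0.05813011  0.063     ]
cup from dial [ 0.54570127 -0.12867793] cup from front edge [ 0.54902864 -0.12835095]
[array([0.53432175, 0.32075963, 0.03      ]), array([0.58378481, 0.17000226, 0.11      ])]
```

```bash
python3 - <<'E'
from h import *
F=down(87.8)
robot.command_gripper(0.0)
robot.reach([.4505,-.185,.17],F)
print(robot.move_linear([.4505,-.185,.079],F,speed=.1,max_force=10))
r=robot.move_linear([.4515,-.147,.079],F,speed=.04,max_force=12)
s=robot.sense();print(r,s['position'],s['force'],s['finger_gap'])
robot.move_linear([.451,-.17,.079],F,speed=.1)
robot.move_linear([.451,-.17,.18],F,speed=.15)
robot.reach([.42,-.12,.28],F)
im,c=snap('wrist','w3');print(robot.sense()['time'],proj(c,[.452,-.137,.067]),proj(c,[.452,-.151,.096]),proj(c,[.452,-.123,.096]))
p=proj(c,[.452,-.137,.08]).astype(int);cv2.imwrite('pics/w3c.png',cv2.resize(im[max(0,p[1]-50):p[1]+50,p[0]-70:p[0]+70,::-1],None,fx=4,fy=4));print(p)
E
```

```text
False
False [ 0.45129909 -0.14697408  0.07885596] [ 0.12118109 -1.1488203  -0.40718065] 0.00024057082649283292
9.375 [270.71323112 217.05105033] [257.80929713 223.80827739] [281.7363122  222.92504432]
[270 219]
```

View pics/w3c.png

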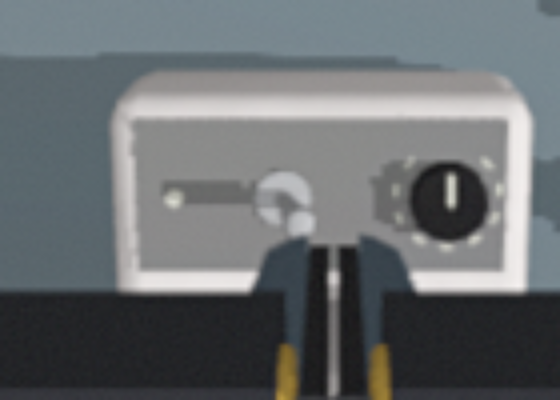

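The toggle tip at (275,224.5) leans only about 11° past vertical, so I'll push further until it reaches the stop.

```bash
python3 - <<'E'
from h import *
F=down(87.8)
robot.reach([.451,-.17,.18],F)
robot.move_linear([.451,-.17,.079],F,speed=.12)
robot.move_linear([.451,-.15,.079],F,speed=.06)
r=robot.move_linear([.4515,-.132,.079],F,speed=.03,max_force=9)
s=robot.sense();print(r,s['position'],s['force'])
robot.move_linear([.451,-.17,.079],F,speed=.1)
robot.move_linear([.451,-.17,.18],F,speed=.15)
robot.reach([.40,-.12,.28],F)
im,c=snap('wrist','w4');print(robot.sense()['time'],proj(c,[.452,-.137,.067]),proj(c,[.452,-.151,.096]),proj(c,[.452,-.123,.096]))
p=proj(c,[.452,-.137,.08]).astype(int);cv2.imwrite('pics/w4c.png',cv2.resize(im[max(0,p[1]-50):p[1]+50,p[0]-70:p[0]+70,::-1],None,fx=4,fy=4));print(p)
E
```

```text
True [ 0.45150419 -0.1418579   0.079048  ] [ -1.95298809 -10.48175935   0.10783781]
13.65 [271.55340634 232.23105979] [258.87645097 240.04355802] [282.50079457 239.17955768]
[271 235]
```

View pics/w4c.png

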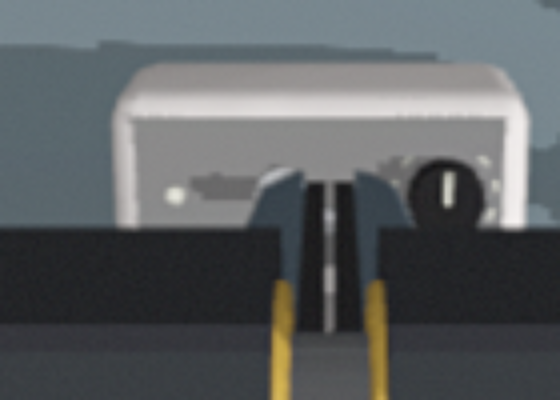

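The push ended on a 9 N rise about 5 mm further on, which points to the toggle's stop. I'll check that from a clear viewpoint while moving to the flask, then grasp the cap.

```bash
python3 - <<'E'
from h import *
F=down(87.8)
robot.reach([.48,-.12,.28],F)
im,c=snap('wrist','w5');p=proj(c,[.452,-.137,.08]).astype(int);cv2.imwrite('pics/w5c.png',cv2.resize(im[max(0,p[1]-35):p[1]+35,p[0]-50:p[0]+70,::-1],None,fx=4,fy=4))
print(p,proj(c,[.452,-.137,.067]),proj(c,[.452,-.151,.096]),proj(c,[.452,-.123,.096]))
G=down(90);x,y=.4545,.1684
robot.command_gripper(.062,30)
robot.reach([x,y,.17],G)
print(robot.move_linear([x,y,.057],G,speed=.1,max_force=8))
print(robot.sense()['position'],robot.sense()['time'])
E
```

```text
[267 170] [268.33331672 169.73140823] [254.67025617 172.94092255] [279.69667365 171.96561904]
False
[0.45483591 0.16849798 0.05748576] 17.6083
```

View pics/w5c.png

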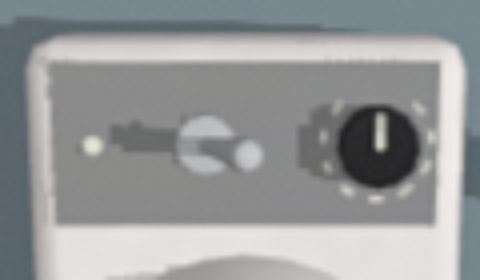

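The tip now sits at column 279, against 279.7 expected for fully on, so the mixer is on. Next I'll grip, lift and carry the flask, and check it against the cup in the fixed views.

```bash
python3 - <<'E'
from h import *
G=down(90);x,y=.4545,.1684
robot.command_gripper(.0,30);s=robot.sense();print(s['finger_gap'],s['grip_force'],s['position'],s['force'])
robot.move_linear([x,y,.25],G,speed=.12);s=robot.sense();print(s['finger_gap'],s['grip_force'],s['force'])
robot.move_linear([.5455,-.1285,.25],G,speed=.2)
robot.move_linear([.5455,-.1285,.205],G,speed=.1)
robot.pause(.3);s=robot.sense();print(s['position'],s['force'],s['time'])
b,_=snap('side','s2');a,_=snap('scene','a2')
for n,im,cup in(('side',b,(347,252)),('scene',a,(223,203))):
    c=robot.get_calibration(n);h=cv2.cvtColor(im,cv2.COLOR_RGB2HSV);m=cv2.inRange(h,(5,130,40),(17,255,255))
    k,l,st,ce=cv2.connectedComponentsWithStats(m)
    for i in range(1,k):
        if st[i,4]>40 and abs(ce[i]-cup).max()<50:print(n,st[i],ce[i],onz(c,*ce[i],.205-.057+.022))
A=cv2.resize(a[150:250,160:290,::-1],None,fx=3,fy=3);B=cv2.resize(b[200:300,285:415,::-1],None,fx=3,fy=3)
cv2.imwrite('pics/ab2.png',np.hstack([A,B]))
E
```

```text
0.029017099135497056 30.0002974702511 [0.45459218 0.16848165 0.05708256] [-0.08285957  1.26086424  2.98646386]
0.02874382584196619 29.99981334549375 [ 0.12593304 -0.92363166 -0.90459305]
[ 0.54571712 -0.12855917  0.20546185] [-0.5913934   0.12704197 -1.47567708] 22.575
side [336 230  24  23 383] [347.12532637 242.1383812 ] [ 0.54380546 -0.12801942  0.17      ]
scene [214 185  15  15 143] [221.59440559 192.12587413] [ 0.54370849 -0.12701677  0.17      ]
```

View pics/ab2.png

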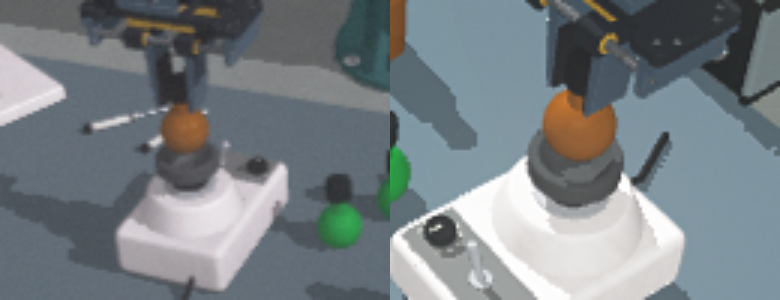

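The flask hangs upright and centred over the cup in both views, and the toggle is visibly on. Next I'll lower it in small steps, watching the force.

```bash
python3 - <<'E'
from h import *
G=down(90)
robot.pause(.3);f0=np.array(robot.sense()['force'])
def st():
    robot.pause(.3);s=robot.sense();d=s['force']-f0;print(np.round(s['position'],4),np.round(d,2),round(s['finger_gap'],4),round(s['time'],2));return d
robot.move_linear([.5455,-.1285,.185],G,speed=.06,max_force=6);st()
for z in(.182,.180,.178,.176,.174,.1725,.171):
    robot.move_linear([.5455,-.1285,z],G,speed=.02,max_force=10)
    if st()[2]>6:break
E
```

```text
[ 0.5456 -0.1285  0.1852] [ 1.67 -0.24 -1.21] 0.0292 23.76
[ 0.5455 -0.1285  0.182 ] [ 1.75 -0.51 -0.58] 0.0291 24.36
[ 0.5456 -0.1285  0.1801] [1.96 0.11 1.76] 0.029 24.91
[ 0.5456 -0.1285  0.1781] [ 2.96 -0.72  2.81] 0.0292 25.46
[ 0.5456 -0.1285  0.176 ] [ 4.32 -0.65  4.09] 0.0292 26.01
[ 0.5455 -0.1285  0.174 ] [4.32 0.23 4.54] 0.0292 26.56
[ 0.5455 -0.1285  0.1725] [ 3.77 -0.58  5.05] 0.0288 27.11
[ 0.5456 -0.1285  0.1711] [ 4.52 -0.47  5.95] 0.029 27.66
```

Contact came at about z=0.1805, and the cup is now pressed 8–9 mm. A +x side force of 4.5 N shows the flask is slightly -x of the cup axis, so I'll relieve that with a small shift.

```bash
python3 - <<'E'
from h import *
G=down(90)
for x in(.5465,.5475,.5485):
    robot.move_linear([x,-.1285,.171],G,speed=.02,max_force=12);robot.pause(.4);s=robot.sense();print(np.round(s['position'],4),np.round(s['force'],2))
b,_=snap('side','s3');a,_=snap('scene','a3')
for n,im,cup in(('side',b,(347,252)),('scene',a,(223,203))):
    c=robot.get_calibration(n);h=cv2.cvtColor(im,cv2.COLOR_RGB2HSV);m=cv2.inRange(h,(5,130,40),(17,255,255))
    k,l,st,ce=cv2.connectedComponentsWithStats(m)
    for i in range(1,k):
        if st[i,4]>40 and abs(ce[i]-cup).max()<50:print(n,st[i],ce[i])
A=cv2.resize(a[150:250,160:290,::-1],None,fx=3,fy=3);B=cv2.resize(b[200:300,285:415,::-1],None,fx=3,fy=3)
cv2.imwrite('pics/ab3.png',np.hstack([A,B]));print(s['time'])
E
```

```text
[ 0.5465 -0.1285  0.171 ] [ 3.29 -0.61  4.7 ]
[ 0.5473 -0.1285  0.1709] [-2.97 -0.19  4.36]
[ 0.5484 -0.1285  0.1709] [-4.77  0.14  4.94]
side [335 241  24  22 361] [346.00277008 252.45706371]
scene [216 194  14  13 126] [222.71428571 200.92063492]
29.6083
```

View pics/ab3.png

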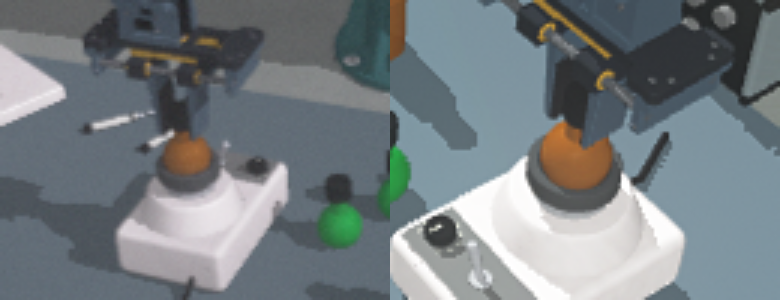

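The flask sits upright and centred in the pressed cup, still gripped by the cap. The sign of the side force flipped, so the axis is at about x=0.547; I'll settle there and hand in.

```bash
python3 - <<'E'
from h import *
robot.move_linear([.5472,-.1285,.1708],down(90),speed=.02,max_force=12);robot.pause(1.0);s=robot.sense();print(np.round(s['position'],4),np.round(s['force'],2),s['grip_force'],s['time'])
if 3.5<s['force'][2]<9: print(robot.close_job())
E
```

```text
[ 0.5472 -0.1285  0.1708] [-1.97  0.71  5.39] 30.000771486083977 30.9583
the job is handed in; nothing more can be done
None
```

The job is handed in at about 31 s: the toggle is fully on, and the flask is gripped upright in the cup and pressed about 8–10 mm of its 12 mm travel (estimated from arm height and force). No verdict came back.

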